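Show a sample vial's foot to the inspection camera

TASK

First switch on the camera's lamp by pushing its toggle lever all the way over, away from the robot. Then draw the one tall vial out of the sampler's round carousel and hold it in the air in front of the tilted inspection camera, cap away from the lens, on the camera's line of sight and square to the lens, with the centre of the vial's foot 40 mm from the lens. Finish holding it still there, do not put it down or let go; leave the other vials in their pockets and do not bump the camera or its stand.

Things in the scene. Friction and masses are not known exactly. Their poses are not given: they have to be found in the camera images.
- tall_vial: The only tall vial in the carousel: upright glass cylinder 24 mm in diameter, 120 mm tall; its top 26 mm is a black cap 25 mm in diameter, good to grip. 35 to 70 g. 70 mm of it stands above the pocket's mouth, 45 mm above the tops of the short vials. Origin at the centre of its foot (underside), z along its axis to the cap. A like vial in the white rack at the back is a spare, not wanted.
- short_vial_a: One of four short vials to leave alone in the carousel: 24 mm in diameter (cap 25 mm), 75 mm tall, only the top 25 mm stands out of the pocket. Origin at the centre of its foot, z up.
- short_vial_b: One of four short vials to leave alone in the carousel: 24 mm in diameter (cap 25 mm), 75 mm tall, only the top 25 mm stands out of the pocket. Origin at the centre of its foot, z up.
- short_vial_c: One of four short vials to leave alone in the carousel: 24 mm in diameter (cap 25 mm), 75 mm tall, only the top 25 mm stands out of the pocket. Origin at the centre of its foot, z up.
- short_vial_d: One of four short vials to leave alone in the carousel: 24 mm in diameter (cap 25 mm), 75 mm tall, only the top 25 mm stands out of the pocket. Origin at the centre of its foot, z up.
- carousel: Dark round carousel, 200 mm across, fixed on the white sampler, at any yaw. Eight upright pockets 27 mm wide, 50 mm deep, on a circle of 75 mm radius. Origin at the centre of its underside, 30 mm above the table, z up: pocket floors at 12 mm, mouths at 62 mm, hub top at 80 mm. The sampler's tower, 200 mm above the table, has its near face 200 mm from the carousel's centre, on the -y side.
- reader: Stand of the inspection camera: aluminium foot 100 x 100 x 12 mm fixed to the table, two uprights 74 mm tall. Between them, at 62 mm height, hangs the camera head, a black cylinder 48 mm in diameter with a 60 mm collar at the lens end. Origin at the centre of the foot's underside; the head leans towards the stand's own -x, roughly towards the robot. It is not to be bumped.
- lens (a point): Centre of the camera's front glass, in the middle of the white lamp ring 54 mm across; the camera looks along this point's z axis, which points up and leans 0.30 to 0.65 rad from vertical, roughly towards the robot.
- focus (a point): The point in the air 40 mm in front of the lens on the camera's line of sight, where the vial's foot belongs. Its z axis is the camera's viewing direction, out of the lens.
- lamp_switch_base: Grey housing of the lamp's toggle switch, 70 x 50 x 25 mm, fixed to the table. Origin at the centre of its underside; the lever's pivot lies 22 mm above it, along its y axis. The lever leans 0.5 rad to the housing's -x (towards the robot) when off and 0.5 rad to +x when on.
- lamp_switch_tip (a point): Centre of the black ball, 26 mm in diameter, at the lever's tip, 80 mm from the pivot.
- lamp_switch (a joint): Lever angle in rad: 0 is off (leaning towards the robot), 1.0 is fully over (on). It stays where it is left and takes little force.
Not all that is in view belongs to the job. Leave any yellow look-alike of the tall_vial alone. Leave any blue look-alike of the lamp_switch_base alone.

How it is judged:
By the outcome, as a careful person would: the job done as asked, in the order asked, and still so for the second after the job is handed in, while the arm keeps its last pose, push and grip.
It also fails if it takes over 54 s, if anything falls off the work surface, if the arm or the gripper's body presses on something with over 40 N, if the wrist force passes 120 N, or if a joint passes its speed limit or range.

ROBOT

A 7-joint arm with a two-finger parallel gripper is mounted at the origin on the work surface. World frame = base frame: x ahead of the robot, y to its left, z up, the work surface at z = 0. Lengths are in m, angles in rad, forces in N, time in s.
With the tool pointing down it reaches from about 0.35 to 0.9 m from the base axis. Payload 8.1 kg.
Tool frame: the origin (TCP) lies on the centre line of the jaws, within the pads' length; the fingertips stand 17 mm ahead of it and the grasp point (between the pads) lies 2 mm behind it; z points along the fingers, y is the direction in which the jaws open and shut (so a half turn about z gives the same grasp; the last joint's range is limited). The gripper opens to 92 mm and grips with 3 to 60 N. Pads are 19 mm wide; open, the fingers measure 130 mm over their backs; the gripper's body (75 mm by 190 mm) begins 47 mm behind the grasp point.
Start: joints at [1.243, 0.434, 0.025, 1.573, -0.012, 1.134, -0.075], TCP at [0.139, -0.609, 0.244] pointing down, gripper open.
Joint ranges: [-2.62, 2.62], [-0.44, 2.09], [-1.27, 1.32], [0.08, 2.57], [-1.32, 4.46], [0.12, 2], [-2.74, 2.74]. Speed limits (rad/s): [2.22, 2.22, 3.01, 3.01, 3.14, 3.14, 3.14].

INTERFACE

Orientations are given as a rotation vector (axis times angle).
In Python, from cell import arm, imaging, job gives the robot as it stands.
- The arm moves only by the tool jog_arm, never from a script. Its argument "moves" is a list of rows, each an object with "fingers": the closure, from -1 (fully open) to 1 (shut); "xyz": the shift along the tool's x, y, z in cm, a list of three; "angular": the turn, a rotation vector about the tool's x, y, z in rad, a list of three. In form: [{"fingers": fingers, "xyz": [dx, dy, dz], "angular": [ax, ay, az]}, ...]. A call has 1 to 12 rows; each row is the pose to reach, as a shift and turn from the pose commanded when the call began, along the tool's axes at that moment; what a row does not reach only later rows make up. A row lasts 1/8 s, in which the tool goes at most 62.5 mm and 10.7 degrees, less where a joint would pass 70% of its speed; a pose out of reach is approached as far as the arm can. A call with a gripper value outside its range is refused whole. The fingers move at their own pace and stop on an object; "grip_force" is the grip in N (left out, the last holds). Time passes only in rows, so rows that repeat a pose let the fingers close. It gives the time, the measured TCP pose, the force and the opening at its end, in the units of the state.
- arm.observe(): the state, without advancing time (a new reading comes with each control period).
- imaging.get_image(name): name is "scene" or "top"; returns the picture (384x512x3 uint8, red, green, blue); there is no depth.
- imaging.camera_params(name): a dict with "fx", "fy", "cx", "cy" (pixels), "rvec" (rotation vector, rad) and "tvec" (3), from world to camera coordinates, as OpenCV has them. Camera axes: x right, y down, z forward; pixel columns grow to the right and rows downward; lengths in m; the calibration is good to about 2 mm. A picture is of the moment at which its call begins. camera_params takes no time and is no camera call.
- job.sign_off(): hands the job in, once; it reports no verdict.
The state is a dict: "clock": time; "joints": joint angles; "dq": joint speeds; "joint_efforts": joint torques, N m; "position": TCP position; "ee_rot": TCP orientation; "force": force on the tool from outside, world axes, zero at the start; "ft_torque": the same for the moment, N m; "width": opening from 0.0 (shut) to 1.0 (fully open).
Only numpy, scipy, OpenCV 4.12 (cv2) and the standard library are available. Lean on these libraries where they do the work, as an engineer would, in place of code of your own. Each camera call takes 0.05 s, during which the arm holds its last target. There are 200 camera calls.

## Working session

There is one attempt and no reset: what is moved stays moved. The work goes in short steps, Python scripts to look and compute and a tool call to move; the robot and the scene stay as the last step left them, time stands still between calls to the robot, and variables do not carry over. Pictures are saved under pics/ and viewed, about 8 in all and at most 12, crops included, and the job is handed in when it is done.

Besides the shell and the picture viewer there is one more tool, called after ">>>" as name(argument=value, ...) on one line, values as JSON. jog_arm: Moves the arm, as the interface text tells. Its arguments: {"type":"object","properties":{"moves":{"type":"array"},"grip_force":{"type":"number"}},"required":["moves"]}

```bash
mkdir -p pics; ls; python3 - <<'E'
from cell import arm, imaging
import cv2
print(arm.observe())
for n in("scene","top"):
    print(n,imaging.camera_params(n)); cv2.imwrite(f"pics/{n}0.png",imaging.get_image(n)[:,:,::-1])
E
```

```text
pics
{'clock': 0.0, 'joints': array([ 1.24339879,  0.43521464,  0.02498019,  1.5741088 , -0.01156926,
        1.13399133, -0.07504905]), 'dq': array([ 0.00189163,  0.00178775,  0.00027548, -0.00158811,  0.00063645,
       -0.00072464, -0.00092001]), 'joint_efforts': array([-2.04864955e-03, -6.67869115e+01,  9.83426683e-01, -3.14467621e+01,
       -6.08344423e-02,  4.28422261e-02,  9.61159481e-05]), 'position': array([ 0.13914153, -0.60881356,  0.24294571]), 'ee_rot': array([-3.12024193e+00, -3.52176013e-01,  5.47173379e-04]), 'force': array([ 0.23839707,  0.10341001, -0.7475926 ]), 'ft_torque': array([-0.02330639, -0.04144762,  0.01349261]), 'width': 1.000659185577009}
scene {'fx': 483.7495624669636, 'fy': 483.7495624669636, 'cx': 257.72487719596086, 'cy': 197.19790578470216, 'rvec': array([ 2.21434548,  1.09919156, -0.39627916]), 'tvec': array([-0.36066612, -0.22048317,  1.4541459 ])}
top {'fx': 437.53417925216075, 'fy': 437.53417925216075, 'cx': 257.9471216055997, 'cy': 193.8073867183198, 'rvec': array([ 2.14046142, -2.20020561,  0.1096729 ]), 'tvec': array([0.05304523, 0.54983038, 1.15177639])}
```

```bash
python3 - <<'E'
import cv2
for n in("scene","top"):
    cv2.imwrite(f"pics/{n}0b.png",cv2.resize(cv2.imread(f"pics/{n}0.png"),(800,600),interpolation=cv2.INTER_CUBIC))
E
```

```text
(no output)
```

View pics/scene0b.png

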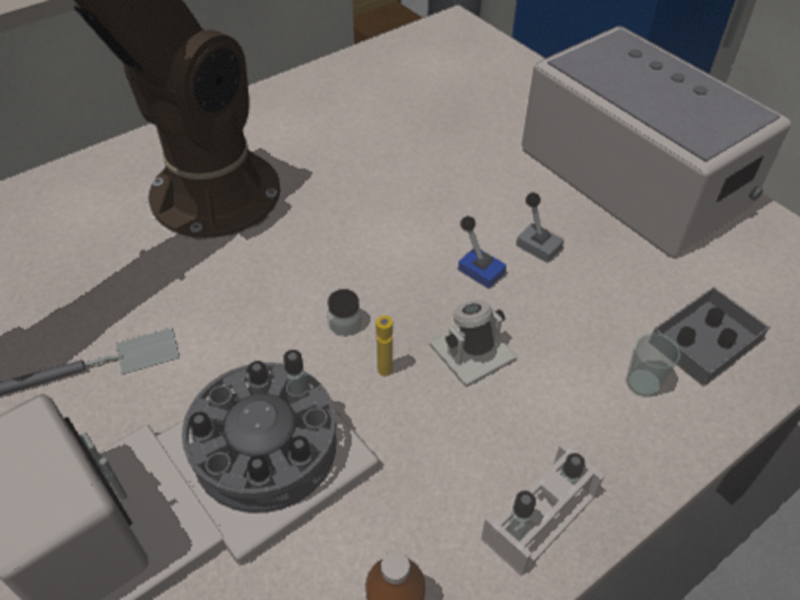

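View pics/top0b.png

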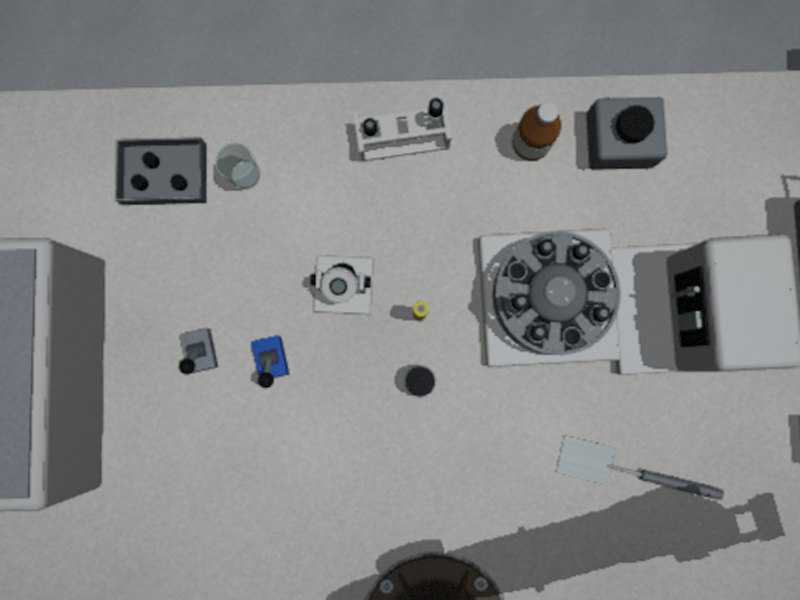

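Grey switch: scene (540,240), ball (533,200). Tall vial: scene (293,358), top about (518,302). Reader: scene (475,335), top (342,285). I'll zoom in on these.

```bash
python3 - <<'E'
import cv2, numpy as np
s=cv2.imread("pics/scene0.png");t=cv2.imread("pics/top0.png")
def c(im,x,y,w,h,k): return cv2.resize(im[y:y+h,x:x+w],None,fx=k,fy=k,interpolation=cv2.INTER_CUBIC)
a=c(s,270,180,64,70,6); b=c(t,195,158,50,50,6)
d=c(t,110,205,40,40,6); e=c(s,325,118,40,50,6)
A=np.zeros((600,780,3),np.uint8)
for im,x,y in((a,0,0),(b,390,0),(d,390,300),(e,635,300)):
    A[y:y+im.shape[0],x:x+min(im.shape[1],780-x)]=im[:600-y,:780-x]
cv2.imwrite("pics/crop1.png",A)
a=c(t,305,145,95,90,4); b=c(s,110,215,115,115,3.4)
A=np.zeros((400,800,3),np.uint8);A[:360,:380]=a;A[:b.shape[0],390:390+b.shape[1]]=b
cv2.imwrite("pics/crop2.png",A)
E
```

```text
(no output)
```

View pics/crop1.png

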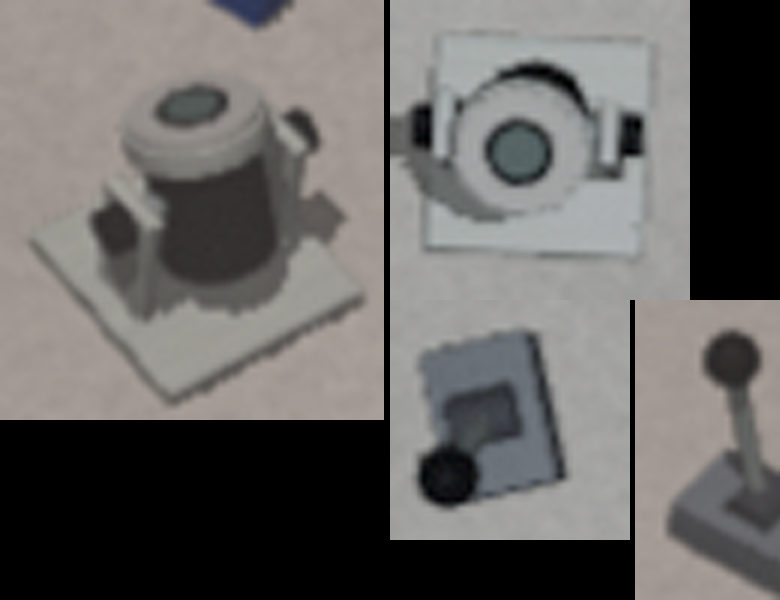

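View pics/crop2.png

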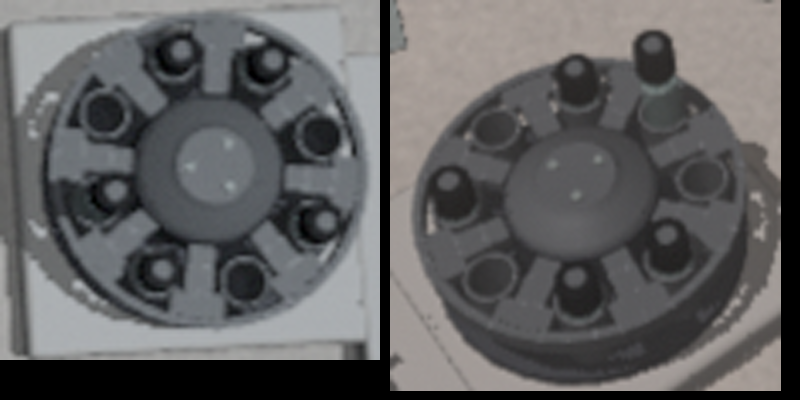

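Crop 1 shows the lens glass (scene crop (192,106), top crop (129,152)), the foot's corners and the ball. Crop 2 shows the tall cap's top (top crop (117,190), scene crop (263,40)).

```bash
cat > h.py <<'E'
import cv2, numpy as np
from scipy.spatial.transform import Rotation as R
from cell import imaging
P={n:imaging.camera_params(n) for n in("scene","top")}
def ray(n,u):
    p=P[n];M=cv2.Rodrigues(p["rvec"])[0]
    d=M.T@np.array([(u[0]-p["cx"])/p["fx"],(u[1]-p["cy"])/p["fy"],1]);return -M.T@p["tvec"],d/np.linalg.norm(d)
def plane(n,u,z):
    o,d=ray(n,u);return o+d*(z-o[2])/d[2]
def tri(us,ut):
    (a,d),(b,e)=ray("scene",us),ray("top",ut)
    s=np.linalg.lstsq(np.c_[d,-e],b-a,rcond=None)[0];p,q=a+s[0]*d,b+s[1]*e
    return (p+q)/2,np.linalg.norm(p-q)*1000
def proj(n,X):
    p=P[n];K=np.array([[p["fx"],0,p["cx"]],[0,p["fy"],p["cy"]],[0,0,1]])
    return cv2.projectPoints(np.array(X,float).reshape(-1,1,3),p["rvec"],p["tvec"],K,None)[0][:,0]
def uc(x,y,ox,oy,k): return ((x+.5)/k-.5+ox,(y+.5)/k-.5+oy)
def blob(im,c,r,thr):
    """centre/axes of dark blob within r of c, 6x upsampled"""
    x,y=int(c[0]-r),int(c[1]-r);g=cv2.cvtColor(im,cv2.COLOR_BGR2GRAY)[y:y+2*r,x:x+2*r]
    g=cv2.resize(g,None,fx=6,fy=6,interpolation=cv2.INTER_CUBIC);m=(g<thr).astype(np.uint8)
    k,l=cv2.connectedComponents(m);i=l[int((c[1]-y)*6+3),int((c[0]-x)*6+3)]
    ct=max(cv2.findContours((l==i).astype(np.uint8),0,1)[0],key=cv2.contourArea)
    e=cv2.fitEllipse(ct);return uc(*e[0],x,y,6),np.array(e[1])/6,e[2]
E
python3 - <<'E'
from h import *
np.set_printoptions(precision=4,suppress=True)
s=cv2.imread("pics/scene0.png");t=cv2.imread("pics/top0.png")
ls,lt=uc(192,106,270,180,6),uc(129,152,195,158,6)
for n,im,u in(("s",s,ls),("t",t,lt)): print("glass gray",n,im[int(round(u[1])),int(round(u[0]))])
for th in(125,140):
    a=blob(s,ls,9,th);b=blob(t,lt,9,th);print(th,a,b,tri(a[0],b[0]))
bs,bt=uc(97,58,325,118,6),uc(58,175,110,205,6)
for th in (50,): 
    a=blob(t,bt,7,th);print("ball",a);print(blob(s,bs,7,th))
print("ball hand",tri(bs,bt))
S=[uc(x,y,270,180,6) for x,y in((30,238),(172,402),(365,297))]
T=[uc(x,y,195,158,6) for x,y in((50,32),(262,40),(250,257),(35,250))]
print("foot scene",[plane("scene",u,.012)[:2] for u in S],"top",[plane("top",u,.012)[:2] for u in T],np.mean([plane("top",u,.012)[:2] for u in T],0))
ts,tt=uc(263,40,110,215,3.4),uc(117,190,305,145,4)
print("cap",tri(ts,tt),plane("scene",ts,.162),plane("top",tt,.162))
B=[plane("top",uc(x,y,110,205,6),.025)[:2] for x,y in((28,52),(137,30),(175,178))]
print("sw base",B,(B[0]+B[2])/2)
c=plane("top",uc(207,168,305,145,4),.092);print("carousel rough",c)
E
```

```text
glass gray s [88 90 84]
glass gray t [101  99  87]
125 ((301.52716128031415, 197.2951742808024), array([ 7.49  , 13.2808]), 77.30266571044922) ((216.02436129252115, 182.91398239135742), array([11.5327, 11.9476]), 115.91909790039062) (array([0.575 , 0.1439, 0.0953]), np.float64(0.19525155136780922))
140 ((301.49633407592773, 197.27464548746744), array([ 8.5824, 14.2934]), 76.86409759521484) ((216.02145195007324, 182.90370559692383), array([11.9982, 12.3655]), 116.62398529052734) (array([0.575 , 0.1439, 0.0954]), np.float64(0.2829763073472318))
ball ((119.37577883402507, 233.75231552124023), array([9.4565, 9.9072]), 15.597917556762695)
((340.7917906443278, 127.58011627197266), array([7.3182, 7.5477]), 179.75819396972656)
ball hand (array([0.4527, 0.3882, 0.0999]), np.float64(0.3296556303077331))
foot scene [array([0.5389, 0.0949]), array([0.6374, 0.0882]), array([0.6453, 0.1853])] top [array([0.6422, 0.1868]), array([0.6358, 0.0898]), array([0.5362, 0.0975]), array([0.542 , 0.1951])] [0.589  0.1423]
cap (array([ 0.5364, -0.1417,  0.1673]), np.float64(1.1067230509992587)) [ 0.533  -0.1395  0.162 ] [ 0.5366 -0.1431  0.162 ]
sw base [array([0.5094, 0.4257]), array([0.518 , 0.3768]), array([0.4514, 0.3598])] [0.4804 0.3927]
carousel rough [ 0.5561 -0.2135  0.092 ]
```

```bash
python3 - <<'E'
from h import *
from cell import arm
from scipy.optimize import least_squares
np.set_printoptions(precision=4,suppress=True)
s=cv2.imread("pics/scene0.png");t=cv2.imread("pics/top0.png")
print("ball",tri((340.79,127.58),(119.38,233.75)),plane("top",(119.38,233.75),.0922),plane("scene",(340.79,127.58),.0922))
print("knobs",[plane("top",uc(x,y,195,158,6),.062)[:2] for x,y in((32,127),(240,134))])
print("hub plate",plane("top",uc(215,165,305,145,4),.110),plane("scene",uc(577,172,110+0,215,1) if 0 else uc(187,172,110,215,3.4),.110))
# short vial tops & empties in top crop
for nm,p,z in (("d1",(180,48),.117),("d2",(269,58),.117),("d3",(322,218),.117),("d4",(156,270),.117),("e1",(104,113),.092),("e2",(320,132),.092),("e3",(246,279),.092)):
    print(nm,plane("top",uc(*p,305,145,4),z)[:2])
# lens normal: back-projected contours of glass must be circles of one radius
L=np.array([.575,.1439,.0954])
def pts(im,c,thr):
    r=10;x,y=int(c[0]-r),int(c[1]-r);g=cv2.cvtColor(im,cv2.COLOR_BGR2GRAY)[y:y+2*r,x:x+2*r]
    g=cv2.resize(g,None,fx=6,fy=6,interpolation=cv2.INTER_CUBIC)
    l=cv2.connectedComponents((g<thr).astype(np.uint8))[1];i=l[int((c[1]-y)*6+3),int((c[0]-x)*6+3)]
    ct=max(cv2.findContours((l==i).astype(np.uint8),0,1)[0],key=cv2.contourArea)[:,0]
    return [uc(*q,x,y,6) for q in ct[::3]]
for th in(120,130,140):
    A=[("scene",u) for u in pts(s,(301.5,197.3),th)],[("top",u) for u in pts(t,(216,182.9),th)]
    def f(v):
        n=np.array([v[0],v[1],1]);n/=np.linalg.norm(n);out=[]
        for g in A:
            for nm,u in g:
                o,d=ray(nm,u);q=o+d*(n@(L+[v[3],v[4],v[5]]-o))/(n@d);out.append((np.linalg.norm(q-L-v[3:6])-v[2])*1000/len(g)**.5)
        return out
    r=least_squares(f,[-.4,0,.013,0,0,0]);v=r.x;print(th,"tilt",np.arctan(np.hypot(*v[:2])),"az",np.arctan2(v[1],v[0]),v[2:],r.cost)
o=arm.observe();print(R.from_rotvec(o["ee_rot"]).as_matrix())
E
```

```text
ball (array([0.4528, 0.3883, 0.0987]), np.float64(0.10703117434794368)) [0.4529 0.3904 0.0922] [0.4479 0.3942 0.0922]
knobs [array([0.5915, 0.1892]), array([0.5859, 0.0983])]
hub plate [ 0.5559 -0.2145  0.11  ] [ 0.5541 -0.2131  0.11  ]
d1 [ 0.6296 -0.1946]
d2 [ 0.6217 -0.2501]
d3 [ 0.5201 -0.2776]
d4 [ 0.4906 -0.173 ]
e1 [ 0.5933 -0.1494]
e2 [ 0.5773 -0.2868]
e3 [ 0.4847 -0.2346]
120 tilt 0.3478108480688423 az -3.0176113493976366 [ 0.015  -0.     -0.      0.0001] 0.1701875100226727
130 tilt 0.32266972383572756 az -2.925588031331277 [ 0.0154 -0.     -0.      0.0001] 0.19750474271042764
140 tilt 0.28962511991698775 az -2.770691446244652 [ 0.0158 -0.     -0.0001  0.0002] 0.31241541947352436
[[ 0.9748  0.2229 -0.0004]
 [ 0.2229 -0.9748  0.0013]
 [-0.0001 -0.0014 -1.    ]]
```

```bash
python3 - <<'E'
from h import *
np.set_printoptions(precision=3,suppress=True)
s=cv2.imread("pics/scene0.png");t=cv2.imread("pics/top0.png")
g=cv2.resize(cv2.cvtColor(s,6)[180:250,270:334],None,fx=6,fy=6,interpolation=cv2.INTER_CUBIC)
for y in range(170,292,8):
    r=g[y,140:300];d=np.where(r<75)[0]+140; print(y,(d.min(),d.max()) if len(d) else "-", end="; ")
print(); 
for x in range(160,285,10):
    d=np.where(g[180:300,x]<75)[0]+180;print(x,d.max() if len(d) else "-",end="; ")
g=cv2.resize(cv2.cvtColor(t,6)[158:208,195:245],None,fx=6,fy=6,interpolation=cv2.INTER_CUBIC)
print("\ntop upper edge of black")
for x in range(90,215,10):
    d=np.where(g[40:130,x]<90)[0]+40;print(x,(d.min(),d.max()) if len(d) else "-",end="; ")
print()
L=np.array([.575,.1439,.0954]);u0=proj("scene",[L])[0];w0=proj("top",[L])[0]
for az in(-.075,):
  for tl in(.3,.35,.4,.45,.5,.55):
    n=np.array([-np.sin(tl)*np.cos(az),-np.sin(tl)*np.sin(az),np.cos(tl)])
    ds=proj("scene",[L-.06*n])[0]-u0;dt=proj("top",[L-.06*n])[0]-w0
    print(tl,"scene dir dx/dy",ds[0]/ds[1],ds*6,"top",dt*6, "scale px/mm top",437/1.06*6/1000)
E
```

```text
170 (np.int64(229), np.int64(267)); 178 (np.int64(149), np.int64(272)); 186 (np.int64(150), np.int64(272)); 194 (np.int64(157), np.int64(272)); 202 (np.int64(166), np.int64(273)); 210 (np.int64(166), np.int64(276)); 218 (np.int64(165), np.int64(278)); 226 (np.int64(166), np.int64(278)); 234 (np.int64(160), np.int64(278)); 242 (np.int64(158), np.int64(277)); 250 (np.int64(157), np.int64(276)); 258 (np.int64(158), np.int64(271)); 266 (np.int64(162), np.int64(265)); 274 (np.int64(170), np.int64(249)); 282 (np.int64(188), np.int64(232)); 290 -; 
160 263; 170 274; 180 279; 190 283; 200 285; 210 285; 220 284; 230 283; 240 279; 250 273; 260 268; 270 259; 280 -; 
top upper edge of black
90 -; 100 -; 110 (np.int64(72), np.int64(129)); 120 (np.int64(70), np.int64(129)); 130 (np.int64(65), np.int64(129)); 140 (np.int64(64), np.int64(129)); 150 (np.int64(63), np.int64(129)); 160 (np.int64(65), np.int64(85)); 170 (np.int64(70), np.int64(90)); 180 (np.int64(75), np.int64(98)); 190 (np.int64(91), np.int64(110)); 200 (np.int64(114), np.int64(117)); 210 -; 
0.3 scene dir dx/dy 0.12527285436532648 [ 15.029 119.967] top [ 14.541 -23.369] scale px/mm top 2.4735849056603776
0.35 scene dir dx/dy 0.1576949280026587 [ 19.418 123.138] top [ 14.707 -29.962] scale px/mm top 2.4735849056603776
0.4 scene dir dx/dy 0.18868083707955058 [ 23.778 126.021] top [ 14.839 -36.492] scale px/mm top 2.4735849056603776
0.45 scene dir dx/dy 0.2184695329931078 [ 28.097 128.608] top [ 14.935 -42.945] scale px/mm top 2.4735849056603776
0.5 scene dir dx/dy 0.2472702430388083 [ 32.366 130.891] top [ 14.996 -49.307] scale px/mm top 2.4735849056603776
0.55 scene dir dx/dy 0.2752689123733223 [ 36.573 132.864] top [ 15.021 -55.564] scale px/mm top 2.4735849056603776
```

>>> jog_arm(moves=[{"fingers": 1, "xyz": [4, -2, -5], "angular": [0, 0, 0]}, {"fingers": 1, "xyz": [8, -3.5, -9], "angular": [0, 0, 0]}, {"fingers": 1, "xyz": [12.6, -5.2, -11.7], "angular": [0, 0, 0]}, {"fingers": 1, "xyz": [18, -8.5, -11.7], "angular": [0, 0, 0]}, {"fingers": 1, "xyz": [24, -12, -11.7], "angular": [0, 0, 0]}, {"fingers": 1, "xyz": [30, -15, -11.7], "angular": [0, 0, 0]}, {"fingers": 1, "xyz": [36, -18, -11.7], "angular": [0, 0, 0]}, {"fingers": 1, "xyz": [39, -23, -11], "angular": [0, 0, 0]}, {"fingers": 1, "xyz": [42, -29, -10], "angular": [0, 0, 0]}, {"fingers": 1, "xyz": [45, -35, -9], "angular": [0, 0, 0]}, {"fingers": 1, "xyz": [47, -41, -8], "angular": [0, 0, 0]}, {"fingers": 1, "xyz": [47.7, -46.5, -7.7], "angular": [0, 0, 0]}])

```text
clock: 1.6
position: [0.501, -0.0628, 0.3211]
ee_rot: [-3.121, -0.353, 0.001]
force: [1.3, 0.2, -0.1]
width: 0.006
```

>>> jog_arm(moves=[{"fingers": 1, "xyz": [-0.2, -6, 1], "angular": [0, 0, 0]}, {"fingers": 1, "xyz": [-0.4, -12, 2], "angular": [0, 0, 0]}, {"fingers": 1, "xyz": [-0.7, -18, 3], "angular": [0, 0, 0]}, {"fingers": 1, "xyz": [-1, -24, 4], "angular": [0, 0, 0]}, {"fingers": 1, "xyz": [-1.2, -30, 5], "angular": [0, 0, 0]}, {"fingers": 1, "xyz": [-1.5, -36, 6], "angular": [0, 0, 0]}, {"fingers": 1, "xyz": [-1, -40, 8], "angular": [0, 0, 0]}, {"fingers": 1, "xyz": [-0.6, -43.7, 12], "angular": [0, 0, 0]}, {"fingers": 1, "xyz": [-0.6, -43.7, 17], "angular": [0, 0, 0]}, {"fingers": 1, "xyz": [-0.6, -43.7, 21], "angular": [0, 0, 0]}, {"fingers": 1, "xyz": [-0.6, -43.7, 23.1], "angular": [0, 0, 0]}, {"fingers": 1, "xyz": [-0.6, -43.7, 23.1], "angular": [0, 0, 0]}])

```text
clock: 3.1
position: [0.397, 0.3587, 0.0893]
ee_rot: [3.119, 0.352, -0.005]
force: [0.3, -1.0, -0.1]
width: 0.01
```

```bash
python3 - <<'E'
from h import *
s=imaging.get_image("scene")[:,:,::-1];t=imaging.get_image("top")[:,:,::-1]
a=cv2.resize(s[90:190,270:390],None,fx=3.3,fy=3.3);b=cv2.resize(t[180:280,80:200],None,fx=3.3,fy=3.3)
cv2.imwrite("pics/push1.png",np.hstack([a,b]))
E
```

```text
(no output)
```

View pics/push1.png

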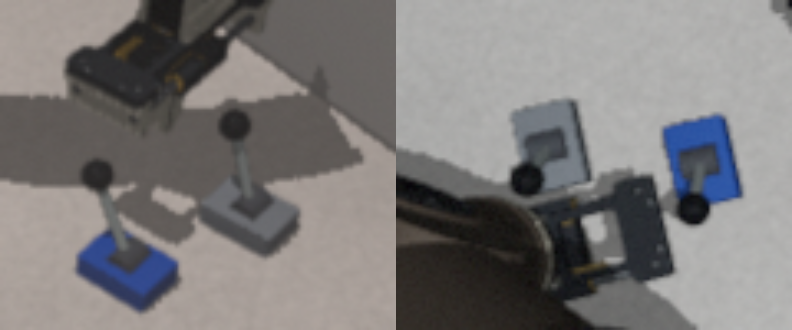

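Both views show the closed fingers on the robot side of the grey switch. The grey ball is at top crop (527,179), and the lever is still off. Next I'll check the settled pose.

```bash
python3 - <<'E'
from h import *
from cell import arm
np.set_printoptions(precision=4,suppress=True)
o=arm.observe();print(o["clock"],o["position"],o["joints"]);M=R.from_rotvec(o["ee_rot"]).as_matrix();print(M)
p=o["position"]+.017*M[:,2]
u=proj("scene",[p])[0];w=proj("top",[p])[0]
print((u-[270,90])*3.3,(w-[80,180])*3.3+[396,0])
E
```

```text
3.2 [0.3981 0.36   0.0915] [-0.4675  0.528  -0.5021  1.9234  0.3529  0.7771 -2.5132]
[[ 0.9749  0.2228  0.0001]
 [ 0.2228 -0.9749  0.0003]
 [ 0.0002 -0.0003 -1.    ]]
[159.7339 124.6551] [572.1875 247.7165]
```

>>> jog_arm(moves=[{"fingers": 1, "xyz": [0, 0, 0], "angular": [0, 0, -0.18]}, {"fingers": 1, "xyz": [0, 0, 0], "angular": [0, 0, -0.36]}, {"fingers": 1, "xyz": [0, 0, 0], "angular": [0, 0, -0.54]}, {"fingers": 1, "xyz": [0, 0, 0], "angular": [0, 0, -0.72]}, {"fingers": 1, "xyz": [0, 0, 0], "angular": [0, 0, -0.9]}, {"fingers": 1, "xyz": [0, 0, 0], "angular": [0, 0, -1.08]}, {"fingers": 1, "xyz": [0, 0, 0], "angular": [0, 0, -1.26]}, {"fingers": 1, "xyz": [0, 0, 0], "angular": [0, 0, -1.44]}, {"fingers": 1, "xyz": [0, 0, 0], "angular": [0, 0, -1.62]}, {"fingers": 1, "xyz": [0, 0, 0], "angular": [0, 0, -1.8]}, {"fingers": 1, "xyz": [0, 0, 0], "angular": [0, 0, -1.98]}, {"fingers": 1, "xyz": [0, 0, 0], "angular": [0, 0, -2.14]}])

```text
clock: 4.7
position: [0.399, 0.36, 0.0924]
ee_rot: [1.183, 2.908, 0.002]
force: [-0.4, -0.3, -0.6]
width: 0.005
```

>>> jog_arm(moves=[{"fingers": 1, "xyz": [0, 0, 0], "angular": [0, 0, -0.18]}, {"fingers": 1, "xyz": [0, 0, 0], "angular": [0, 0, -0.36]}, {"fingers": 1, "xyz": [0, 0, 0], "angular": [0, 0, -0.54]}, {"fingers": 1, "xyz": [0, 0, 0], "angular": [0, 0, -0.72]}, {"fingers": 1, "xyz": [0, 0, 0], "angular": [0, 0, -0.9]}, {"fingers": 1, "xyz": [0, 0, 0], "angular": [0, 0, -1.0]}, {"fingers": 1, "xyz": [0, 0, 0], "angular": [0, 0, -1.0]}, {"fingers": 1, "xyz": [0, 0, 0], "angular": [0, 0, -1.0]}])

```text
clock: 5.7
position: [0.3984, 0.3598, 0.0917]
ee_rot: [-0.345, 3.121, 0.0]
force: [-0.1, 0.3, -0.2]
width: 0.004
```

```bash
python3 - <<'E'
from h import *
from cell import arm
np.set_printoptions(precision=4,suppress=True)
o=arm.observe();print(o["clock"],o["position"],o["joints"]);M=R.from_rotvec(o["ee_rot"]).as_matrix();print(M)
for g in([.397,.376,.089],[.4528,.389,.089]):print(M.T@(np.array(g)-o["position"])*100)
E
```

```text
5.7 [0.3984 0.3598 0.0917] [-0.054   0.8194 -1.2122  1.8923  0.8805  1.0938  0.1615]
[[-0.9759 -0.2184  0.0012]
 [-0.2184  0.9759  0.0002]
 [-0.0012 -0.0001 -1.    ]]
[-0.2125  1.6119  0.2672]
[-5.9417  1.6619  0.274 ]
```

>>> jog_arm(moves=[{"fingers": 1, "xyz": [0, 1, 0.2], "angular": [0, 0, 0]}, {"fingers": 1, "xyz": [0, 1.7, 0.2], "angular": [0, 0, 0]}, {"fingers": 1, "xyz": [0, 1.7, 0.2], "angular": [0, 0, 0]}])

```text
clock: 6.08
position: [0.3937, 0.3774, 0.0891]
ee_rot: [0.351, -3.122, -0.001]
force: [-0.4, 0.3, 0.5]
width: 0.004
```

>>> jog_arm(moves=[{"fingers": 1, "xyz": [-2, 0, 0], "angular": [0, 0, 0]}, {"fingers": 1, "xyz": [-3, 0, 0], "angular": [0, 0, 0]}, {"fingers": 1, "xyz": [-4, 0, 0], "angular": [0, 0, 0]}, {"fingers": 1, "xyz": [-5, 0, 0], "angular": [0, 0, 0]}, {"fingers": 1, "xyz": [-6, 0, 0], "angular": [0, 0, 0]}, {"fingers": 1, "xyz": [-7, 0, 0], "angular": [0, 0, 0]}, {"fingers": 1, "xyz": [-8, 0, 0], "angular": [0, 0, 0]}, {"fingers": 1, "xyz": [-9, 0, 0], "angular": [0, 0, 0]}, {"fingers": 1, "xyz": [-9.7, 0, 0], "angular": [0, 0, 0]}, {"fingers": 1, "xyz": [-10.2, 0, 0], "angular": [0, 0, 0]}, {"fingers": 1, "xyz": [-10.2, 0, 0], "angular": [0, 0, 0]}])

```text
clock: 7.45
position: [0.4929, 0.3987, 0.0887]
ee_rot: [0.35, -3.12, 0.001]
force: [-2.7, -1.9, 0.9]
width: 0.007
```

```bash
python3 - <<'E'
from h import *
from cell import arm
np.set_printoptions(precision=4,suppress=True)
o=arm.observe();print(o["position"],o["force"],o["joints"])
s=imaging.get_image("scene")[:,:,::-1];t=imaging.get_image("top")[:,:,::-1]
a=cv2.resize(s[90:190,270:390],None,fx=3.3,fy=3.3);b=cv2.resize(t[180:280,80:200],None,fx=3.3,fy=3.3)
cv2.imwrite("pics/push2.png",np.hstack([a,b]))
E
```

```text
[0.4929 0.3987 0.0887] [-2.6544 -1.8524  0.8881] [-0.1003  0.9203 -1.1585  1.6466  0.8975  1.1995  0.3202]
```

View pics/push2.png

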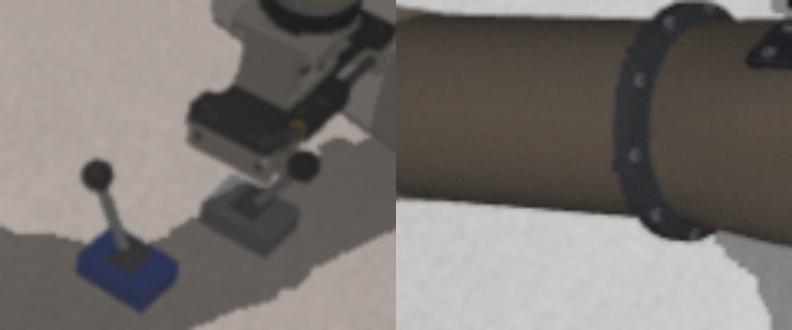

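The scene view shows the lever leaning away, with the ball at crop (303,166). The force is about 3 N, so I'll push on until it meets the stop.

>>> jog_arm(moves=[{"fingers": 1, "xyz": [-0.3, 0, 0], "angular": [0, 0, 0]}, {"fingers": 1, "xyz": [-0.6, 0, 0], "angular": [0, 0, 0]}, {"fingers": 1, "xyz": [-0.6, 0, 0], "angular": [0, 0, 0]}])

```text
clock: 7.92
position: [0.4943, 0.3992, 0.0882]
ee_rot: [0.355, -3.113, 0.005]
force: [-17.9, -8.0, 5.5]
width: 0.007
```

```bash
python3 - <<'E'
from h import *
from cell import arm
s=imaging.get_image("scene")[:,:,::-1]
print(arm.observe()["force"],blob(s,(361.8,140.3),7,50))
B=np.array([.4804,.394,0]);
for yaw in(.2,.25):
  for a in(-.5,-.35,.2,.3,.4,.5):
    x=np.array([np.cos(yaw),np.sin(yaw),0]);print(yaw,a,proj("scene",[B+[0,0,.022]+.08*(np.sin(a)*x+[0,0,np.cos(a)])]),proj("top",[B+[0,0,.022]+.08*(np.sin(a)*x+[0,0,np.cos(a)])]))
E
```

```text
[-18.0775465   -7.24910879   5.00708104] ((361.43313280741376, 139.97262954711914), array([8.11953545, 9.14148013]), 90.88772583007812)
0.2 -0.5 [[337.3890486 127.7288906]] [[120.97436944 237.73879554]]
0.2 -0.35 [[340.96997618 128.12660736]] [[119.51295921 233.48314573]]
0.2 0.2 [[354.63782187 134.42923309]] [[115.75037829 216.62063867]]
0.2 0.3 [[356.96966783 136.30197021]] [[115.40858663 213.66387927]]
0.2 0.4 [[359.18427578 138.35451663]] [[115.1847995  210.83109741]]
0.2 0.5 [[361.25564283 140.56351752]] [[115.08057699 208.15479746]]
0.25 -0.5 [[336.99583662 128.08755521]] [[121.71646581 237.547878  ]]
0.25 -0.35 [[340.68889874 128.38494093]] [[120.04563826 233.34624632]]
0.25 0.2 [[354.7988965  134.27528143]] [[115.44194594 216.69959033]]
0.25 0.3 [[357.20847487 136.07180966]] [[114.95091367 213.78095308]]
0.25 0.4 [[359.49782318 138.04974538]] [[114.58357905 210.98479117]]
0.25 0.5 [[361.64016194 140.18656167]] [[114.34315819 208.34319393]]
```

>>> jog_arm(moves=[{"fingers": 1, "xyz": [4, 0, 0], "angular": [0, 0, 0]}, {"fingers": 1, "xyz": [4, 0, -5], "angular": [0, 0, 0]}, {"fingers": 1, "xyz": [4.2, 0, -11], "angular": [0, 0, 0]}, {"fingers": 0, "xyz": [4.5, 0, -17], "angular": [0, 0, 0]}, {"fingers": -1, "xyz": [4.8, -4, -21], "angular": [0, 0, 0]}, {"fingers": -1, "xyz": [5.4, -10, -21], "angular": [0, 0, 0]}, {"fingers": -1, "xyz": [6, -16, -21], "angular": [0, 0, 0]}, {"fingers": -1, "xyz": [6.6, -22, -21], "angular": [0, 0, 0]}, {"fingers": -1, "xyz": [6.9, -28, -21], "angular": [0, 0, 0]}, {"fingers": -1, "xyz": [7.1, -34, -21], "angular": [0, 0, 0]}, {"fingers": -1, "xyz": [7.3, -40, -21], "angular": [0, 0, 0]}, {"fingers": -1, "xyz": [7.5, -46, -20], "angular": [0, 0, 0]}])

```text
clock: 9.48
position: [0.5293, -0.0671, 0.2902]
ee_rot: [-0.349, 3.119, -0.002]
force: [0.7, 0.7, -0.0]
width: 0.933
```

>>> jog_arm(moves=[{"fingers": -1, "xyz": [0.1, -4, 2], "angular": [0, 0, 0]}, {"fingers": -1, "xyz": [0.1, -7.6, 3], "angular": [0, 0, 0]}, {"fingers": -1, "xyz": [0.1, -7.6, 3], "angular": [0, 0, 0]}, {"fingers": -1, "xyz": [0.1, -7.6, 3], "angular": [0, 0, 0]}])

```text
clock: 9.98
position: [0.5443, -0.1385, 0.2595]
ee_rot: [-0.351, 3.121, 0.0]
force: [-0.4, 0.4, 0.5]
width: 1.001
```

```bash
python3 - <<'E'
from h import *
from cell import arm
np.set_printoptions(precision=4,suppress=True)
o=arm.observe();print(o["clock"],o["position"],o["joints"]);M=R.from_rotvec(o["ee_rot"]).as_matrix();print(M)
print(M.T@(np.array([.5365,-.141,.146])-o["position"])*100)
s=imaging.get_image("scene")[:,:,::-1];t=imaging.get_image("top")[:,:,::-1]
a=cv2.resize(s[190:310,110:230],None,fx=3.3,fy=3.3);b=cv2.resize(t[120:240,280:400],None,fx=3.3,fy=3.3)
cv2.imwrite("pics/pre.png",np.hstack([a,b]))
cv2.imwrite("pics/lamp.png",s)
print(blob(s,(361.4,140),7,50))
E
```

```text
9.975 [ 0.5443 -0.1385  0.2595] [ 0.9239  0.5794 -1.1743  1.6469  0.5531  1.2915  1.4438]
[[-0.9751 -0.2219  0.0012]
 [-0.2219  0.9751  0.0004]
 [-0.0013  0.0001 -1.    ]]
[ 0.8324 -0.0714 11.351 ]
((360.5, 139.5), array([16.3689, 16.3689]), 0.0)
```

View pics/pre.png

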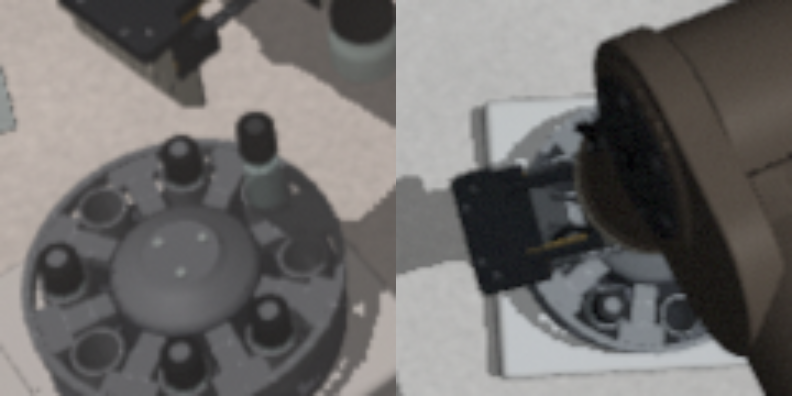

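The scene view shows the tall vial's cap at crop (255,135), with the open gripper above and beyond it. I'll centre over the cap, then descend.

>>> jog_arm(moves=[{"fingers": -1, "xyz": [0.8, -0.1, 1], "angular": [0, 0, 0]}, {"fingers": -1, "xyz": [0.8, -0.1, 4], "angular": [0, 0, 0]}, {"fingers": -1, "xyz": [0.8, -0.1, 7], "angular": [0, 0, 0]}, {"fingers": -1, "xyz": [0.8, -0.1, 9.5], "angular": [0, 0, 0]}, {"fingers": -1, "xyz": [0.8, -0.1, 11.3], "angular": [0, 0, 0]}, {"fingers": -1, "xyz": [0.8, -0.1, 11.3], "angular": [0, 0, 0]}, {"fingers": -1, "xyz": [0.8, -0.1, 11.3], "angular": [0, 0, 0]}])

```text
clock: 10.95
position: [0.5369, -0.1418, 0.1468]
ee_rot: [-0.35, 3.121, -0.0]
force: [0.3, 0.2, 1.3]
width: 0.998
```

```bash
python3 - <<'E'
from h import *
from cell import arm
np.set_printoptions(precision=4,suppress=True)
o=arm.observe();print(o["clock"],o["position"],o["force"],o["joints"])
s=imaging.get_image("scene")[:,:,::-1]
k=proj("scene",[[.5365,-.1412,.162],[.5365,-.1412,.149],o["position"]]);print(k)
a=cv2.resize(s[180:280,130:250],None,fx=5,fy=5,interpolation=cv2.INTER_CUBIC)
cv2.imwrite("pics/grip.png",a)
E
```

```text
10.95 [ 0.5369 -0.1418  0.1468] [0.3255 0.1566 1.3184] [ 0.8829  0.6762 -1.0877  1.8023  0.6756  1.0896  1.3439]
[[187.2152 227.8762]
 [187.848  231.6408]
 [187.7951 232.516 ]]
```

View pics/grip.png

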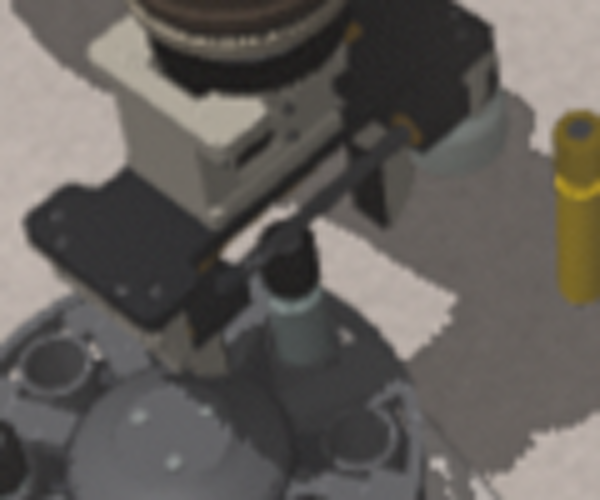

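The fingers straddle the tall vial's cap at crop (290,255) and nothing else is touched. Closing.

>>> jog_arm(moves=[{"fingers": 1, "xyz": [0, 0, 0], "angular": [0, 0, 0]}, {"fingers": 1, "xyz": [0, 0, 0], "angular": [0, 0, 0]}, {"fingers": 1, "xyz": [0, 0, 0], "angular": [0, 0, 0]}, {"fingers": 1, "xyz": [0, 0, 0], "angular": [0, 0, 0]}, {"fingers": 1, "xyz": [0, 0, 0], "angular": [0, 0, 0]}, {"fingers": 1, "xyz": [0, 0, 0], "angular": [0, 0, 0]}, {"fingers": 1, "xyz": [0, 0, 0], "angular": [0, 0, 0]}, {"fingers": 1, "xyz": [0, 0, 0], "angular": [0, 0, 0]}], grip_force=25)

```text
clock: 12.0
position: [0.5364, -0.1421, 0.146]
ee_rot: [0.35, -3.122, 0.0]
force: [-0.2, -0.3, -1.0]
width: 0.269
```

>>> jog_arm(moves=[{"fingers": 1, "xyz": [0, 0, -1], "angular": [0, 0, 0]}, {"fingers": 1, "xyz": [0, 0, -2.5], "angular": [0, 0, 0]}, {"fingers": 1, "xyz": [0, 0, -4.5], "angular": [0, 0, 0]}, {"fingers": 1, "xyz": [0, 0, -7], "angular": [0, 0, 0]}, {"fingers": 1, "xyz": [0, 0, -10], "angular": [0, 0, 0]}, {"fingers": 1, "xyz": [0, 0, -13], "angular": [0, 0, 0]}, {"fingers": 1, "xyz": [0, 0, -16], "angular": [0, 0, 0]}, {"fingers": 1, "xyz": [0, 0, -18], "angular": [0, 0, 0]}, {"fingers": 1, "xyz": [0, 0, -18], "angular": [0, 0, 0]}])

```text
clock: 13.12
position: [0.537, -0.1417, 0.3278]
ee_rot: [-0.349, 3.12, -0.002]
force: [0.5, -0.4, -1.5]
width: 0.262
```

```bash
cat > tgt.py <<'E'
from h import *
from cell import arm
np.set_printoptions(precision=4,suppress=True)
def target(tilt=.425,az=-.075,L=(.575,.1439,.0954),foot=(0,0,.1043),d=.04):
    n=np.array([-np.sin(tilt)*np.cos(az),-np.sin(tilt)*np.sin(az),np.cos(tilt)])
    o=arm.observe();M=R.from_rotvec(o["ee_rot"]).as_matrix()
    z=-n;y=np.array([np.sin(az)*0-.22,.976,0]);y-=y@z*z;y/=np.linalg.norm(y);x=np.cross(y,z);T=np.c_[x,y,z]
    F=np.array(L)+d*n;p=F-T@np.array(foot)
    return o,M,p,T,F,n
def move(o,M,p,T):
    print("now",o["clock"],o["position"],"q",o["joints"],"width",o["width"],"goal",p)
    print("shift cm",M.T@(p-o["position"])*100,"turn",R.from_matrix(M.T@T).as_rotvec())
E
python3 - <<'E'
from tgt import *
o,M,p,T,F,n=target();move(o,M,p,T);move(o,M,p+.07*n,T);print(F,n)
E
```

```text
now 13.125 [ 0.537  -0.1417  0.3278] q [ 0.9512  0.5062 -1.19    1.5549  0.4755  1.4014  1.5183] width 0.2619285156718522 goal [0.5157 0.1484 0.2269]
shift cm [-4.3118 28.7736 10.0635] turn [ 0.1181 -0.4054  0.0262]
now 13.125 [ 0.537  -0.1417  0.3278] q [ 0.9512  0.5062 -1.19    1.5549  0.4755  1.4014  1.5183] width 0.2619285156718522 goal [0.4869 0.1505 0.2906]
shift cm [-1.5683 29.6128  3.6785] turn [ 0.1181 -0.4054  0.0262]
[0.5586 0.1451 0.1318] [-0.4112  0.0309  0.911 ]
```

>>> jog_arm(moves=[{"fingers": 1, "xyz": [0, 5, 0], "angular": [0, 0, 0]}, {"fingers": 1, "xyz": [0, 10, 0], "angular": [0.01, -0.05, 0]}, {"fingers": 1, "xyz": [-0.3, 15, 0], "angular": [0.03, -0.12, 0.01]}, {"fingers": 1, "xyz": [-0.6, 20, 0.5], "angular": [0.06, -0.2, 0.01]}, {"fingers": 1, "xyz": [-1, 24, 1.5], "angular": [0.09, -0.3, 0.02]}, {"fingers": 1, "xyz": [-1.4, 27.5, 2.7], "angular": [0.11, -0.37, 0.02]}, {"fingers": 1, "xyz": [-1.6, 29.6, 3.7], "angular": [0.118, -0.405, 0.026]}, {"fingers": 1, "xyz": [-1.6, 29.6, 3.7], "angular": [0.118, -0.405, 0.026]}, {"fingers": 1, "xyz": [-1.6, 29.6, 3.7], "angular": [0.118, -0.405, 0.026]}])

```text
clock: 14.25
position: [0.4865, 0.1494, 0.2887]
ee_rot: [-0.267, 2.713, -0.1]
force: [-0.9, -0.6, -0.0]
width: 0.266
```

```bash
python3 - <<'E'
from tgt import *
o,M,p,T,F,n=target();move(o,M,p,T);print("axis",-M[:,2])
s=imaging.get_image("scene")[:,:,::-1];t=imaging.get_image("top")[:,:,::-1]
cv2.imwrite("pics/hs.png",s);cv2.imwrite("pics/ht.png",t)
f=o["position"]+M[:,2]*.1043
k=proj("scene",[f,F])-[260,130];w=proj("top",[f,F])-[160,120];print("pred foot,focus",k*3.9,w*3.9+[400,0])
cv2.imwrite("pics/hover.png",np.hstack([cv2.resize(s[130:250,260:362],None,fx=3.9,fy=3.9),cv2.resize(t[120:240,160:262],None,fx=3.9,fy=3.9)]))
E
```

```text
now 14.25 [0.4865 0.1494 0.2887] q [ 0.5264  0.1491 -1.1756  2.0318  0.5776  0.8003  0.7882] width 0.26631925847168014 goal [0.5157 0.1484 0.2269]
shift cm [-0.1631  0.0749  6.8299] turn [ 0.0013 -0.0045 -0.0002]
axis [-0.407   0.0306  0.9129]
pred foot,focus [[126.3626 102.2803]
 [150.3857 204.8607]] [[600.3138 301.9808]
 [611.5924 264.2074]]
```

View pics/hover.png

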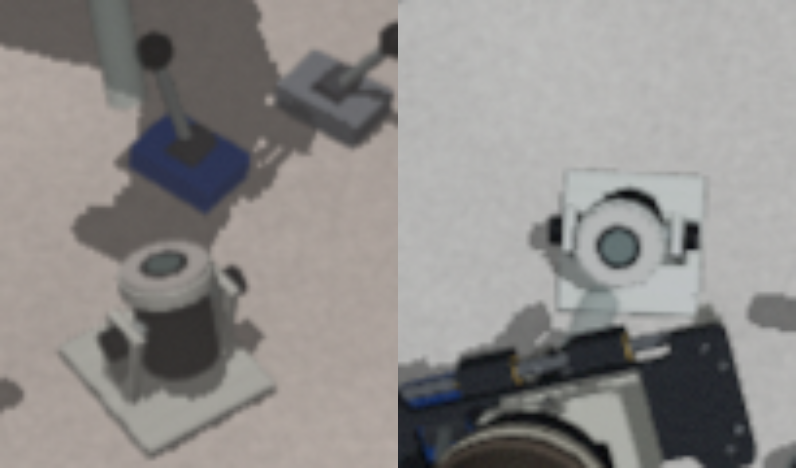

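The vial's foot appears at scene crop (125,103) and top crop (602,302). That is within 0.5 px (about 1.5 mm) of prediction, so I'll advance to focus.

>>> jog_arm(moves=[{"fingers": 1, "xyz": [-0.1, 0.1, 2], "angular": [0, 0, 0]}, {"fingers": 1, "xyz": [-0.1, 0.1, 4], "angular": [0, -0.002, 0]}, {"fingers": 1, "xyz": [-0.15, 0.1, 5.5], "angular": [0, -0.004, 0]}, {"fingers": 1, "xyz": [-0.15, 0.1, 6.5], "angular": [0, -0.004, 0]}, {"fingers": 1, "xyz": [-0.15, 0.1, 6.8], "angular": [0, -0.004, 0]}, {"fingers": 1, "xyz": [-0.15, 0.1, 6.8], "angular": [0, -0.004, 0]}, {"fingers": 1, "xyz": [-0.15, 0.1, 6.8], "angular": [0, -0.004, 0]}])

```text
clock: 15.22
position: [0.5156, 0.1495, 0.228]
ee_rot: [-0.267, 2.706, -0.099]
force: [0.2, -0.6, -0.3]
width: 0.268
```

```bash
python3 - <<'E'
from tgt import *
o,M,p,T,F,n=target();move(o,M,p,T)
s=imaging.get_image("scene")[:,:,::-1];t=imaging.get_image("top")[:,:,::-1]
f=o["position"]+M[:,2]*.1043
print(proj("scene",[f,F]),proj("top",[f,F]))
cv2.imwrite("pics/fs.png",s);cv2.imwrite("pics/ft.png",t)
cv2.imwrite("pics/final.png",np.hstack([cv2.resize(s[140:240,266:332],None,fx=6,fy=6,interpolation=2),cv2.resize(t[150:250,180:246],None,fx=6,fy=6,interpolation=2)]))
E
```

```text
now 15.225 [0.5156 0.1495 0.228 ] q [ 0.3609  0.289  -1.056   2.0818  0.8271  0.7437  0.5532] width 0.26789377400134257 goal [0.5157 0.1484 0.2269]
shift cm [ 0.0605 -0.1009  0.1096] turn [ 0.0013  0.0019 -0.0002]
[[299.0458 181.9487]
 [298.5604 182.5284]] [[213.6709 187.6787]
 [214.2545 187.7455]]
```

View pics/final.png

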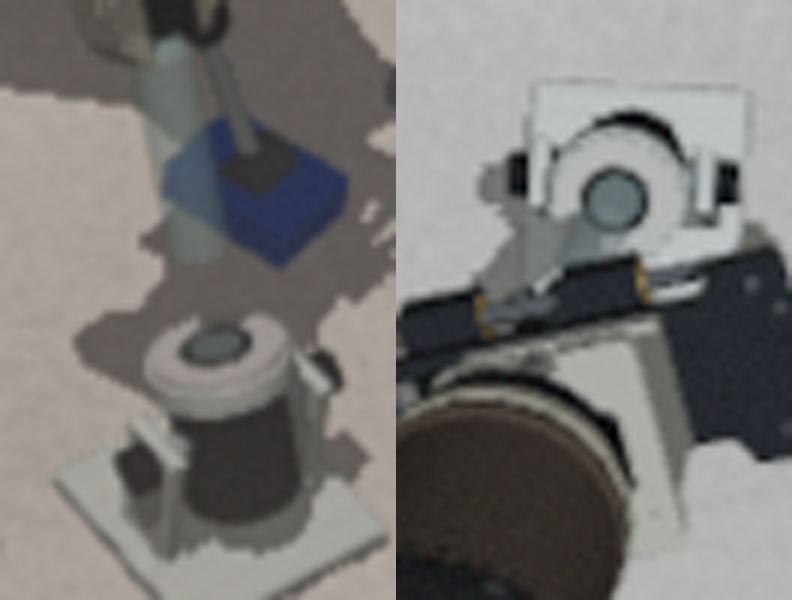

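The foot is over the lens at scene crop (197,247), with the lens at (216,344). I need a numeric check of the vial's axis and foot against the prediction.

```bash
python3 - <<'E'
from tgt import *
o,M,p,T,F,n=target()
f=o["position"]+M[:,2]*.1043;ax=-M[:,2]
s=cv2.imread("pics/fs.png")
P0,_=ray("scene",(298,180))
for h in(0,.01,.02,.03,.04,.05,.06,.07,.08,.09):
    c=f+h*ax;w=np.cross(ax,c-P0);w/=np.linalg.norm(w);k=proj("scene",[c-.012*w,c+.012*w]);k=k[k[:,0].argsort()]
    y=int(round(k[:,1].mean()));print(h,"y",y,"pred edges",k[:,0],s[y,284:310].sum(1)//3 if 0 else s[y,284:310,2])
print("foot rim low", proj("scene",[f+.012*np.array([np.cos(a)*M[:,0]+np.sin(a)*M[:,1]])[0] for a in np.arange(0,6.28,.2)])[:,1].max(), s[176:192,299,2], s[176:192,299,0])
E
python3 - <<'E'
import cv2
s=cv2.imread("pics/fs.png")[140:200,278:322]
c=cv2.createCLAHE(4,(2,2)); s=cv2.resize(s,None,fx=10,fy=10,interpolation=cv2.INTER_CUBIC)
for i in range(3): s[:,:,i]=cv2.normalize(s[:,:,i],None,0,255,cv2.NORM_MINMAX)
cv2.imwrite("pics/vz.png",s)
E
```

```text
0 y 182 pred edges [293.9364 304.0827] [165 167 168 170 171 170 167 140 128 107  93  99 103 105 106 107 106 102
 101  95  94  98  96  87  76  59]
0.01 y 178 pred edges [293.1423 303.3294] [166 166 166 168 169 157 150 117  97  92  96 102 106 107 108 108 104  92
  78  64  49  45  44  44  44  44]
0.02 y 174 pred edges [292.3416 302.5698] [169 169 169 171 170 169 170 171 152 134 117  94  82  78  76  74  72  67
  61  48  44  43  45  43  45  44]
0.03 y 171 pred edges [291.5342 301.8038] [168 166 166 171 172 172 170 158 123  82  71  73  75  77  74  74  70  65
  53  45  44  45  48  48  52  52]
0.04 y 167 pred edges [290.72   301.0314] [172 172 172 170 171 171 168 140 129 101  79  75  74  76  74  70  67  58
  50  48  50  51  52  52  53  54]
0.05 y 163 pred edges [289.8989 300.2524] [171 170 173 173 172 169 145 131 133 135 124 120 107  89  75  68  60  48
  40  42  48  73  83  85  72  55]
0.06 y 159 pred edges [289.0708 299.4667] [171 172 172 175 172 150 119 103 103 104 106 106 106 105 101  96  92  88
  69  67  79  84  81  75  85  95]
0.07 y 155 pred edges [288.2357 298.6744] [ 97  96  95  94  90  92  98 103 105 106 107 105 104 101  95  91  95  87
  78  82  85  84  94  96  96  98]
0.08 y 151 pred edges [287.3934 297.8753] [ 97  98  97  92  85  91  93 103 105 108 106 105 102  97  91  95  82  80
  82  81  81  94 100 101  99 100]
0.09 y 147 pred edges [286.5438 297.0692] [ 80  81  95 100 108 111 107  85  95 111 113 110  98  77  59  49  48  59
  71  92  98  98  98  99  98  97]
foot rim low 184.52361393352956 [ 86 103 108 107 107 107 107 105  99  99  98  96  97  97  97  97] [102 107 109 107 108 107 108 104  91  90  90  88  90  88  89  89]
```

View pics/vz.png

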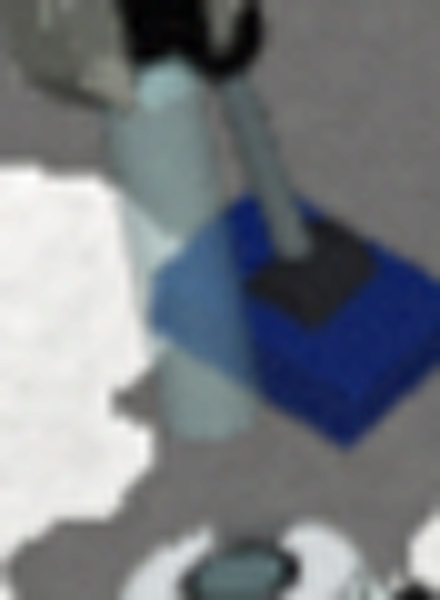

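The measured edges fit the predicted ones within about 1 px, and the foot's rim is at row 184 against 184.5 predicted. I'll apply the 1 mm trim and settle.

>>> jog_arm(moves=[{"fingers": 1, "xyz": [0.06, -0.1, 0.1], "angular": [0, 0, 0]}, {"fingers": 1, "xyz": [0.06, -0.1, 0.1], "angular": [0, 0, 0]}, {"fingers": 1, "xyz": [0.06, -0.1, 0.1], "angular": [0, 0, 0]}, {"fingers": 1, "xyz": [0.06, -0.1, 0.1], "angular": [0, 0, 0]}, {"fingers": 1, "xyz": [0.06, -0.1, 0.1], "angular": [0, 0, 0]}, {"fingers": 1, "xyz": [0.06, -0.1, 0.1], "angular": [0, 0, 0]}])

```text
clock: 16.08
position: [0.5155, 0.1483, 0.2264]
ee_rot: [-0.267, 2.707, -0.099]
force: [0.4, 0.6, -0.9]
width: 0.267
```

```bash
python3 - <<'E'
from tgt import *
from cell import job
o,M,p,T,F,n=target();move(o,M,p,T)
s=imaging.get_image("scene")[:,:,::-1]
print(blob(s,(361.4,140),7,50),np.abs(o["dq"]).max(),s[200:204,296:300].mean(), cv2.imread("pics/scene0.png")[200:204,296:300].mean())
if np.linalg.norm(p-o["position"])<.002 and o["width"]>.2: print(job.sign_off())
E
```

```text
now 16.075 [0.5155 0.1483 0.2264] q [ 0.3615  0.2904 -1.0541  2.0846  0.83    0.7406  0.5521] width 0.26727714103796757 goal [0.5157 0.1484 0.2269]
shift cm [-0.0371 -0.0008 -0.0358] turn [ 0.0014  0.0011 -0.    ]
((360.5, 139.5), array([16.3689, 16.3689]), 0.0) 0.002278849324798821 130.16666666666666 124.60416666666667
the job is handed in; nothing more can be done
None
```

I switched the lamp lever fully over, then drew the tall vial out of the carousel. The arm is holding it in front of the tilted camera, and I handed the job in at about 16 s.

- **Lamp lever:** it was pushed until the force rose to about 18 N at the stop. The ball was then seen where an angle of +0.5 rad puts it. After the arm backed off, the hover picture still showed the lever leaning away. My last automatic check of the ball failed because a shadow spoiled the colour mask, so it confirms nothing.
- **Vial position:** the tool is within 0.6 mm and 0.002 rad of the computed pose. The grip opening is about 24.6 mm, which matches the cap, and the arm is still. Before the final 1 mm trim, the vial's foot was seen within about 0.5 px (roughly 1 mm) of prediction.
- **Squareness:** the estimates of the camera's lean disagreed. The head's outline and stand gave 0.37–0.45 rad, and the lens glass contour gave 0.29–0.35 rad. I used 0.425 rad, so the angle may be a few hundredths of a radian off, more if the glass contour is right. In the images the vial's axis looked up to about 0.04 rad more upright than the tool, near the limit of what I could measure.
- **Other objects:** I saw no sign that the camera, its stand or the other vials were touched. I did not look at the carousel again after lifting the vial out.

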